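# Change the label roll on the bench unwinder

## Robot

A 6-joint arm with a two-finger parallel gripper is mounted at the origin on a cart in front of the work surface, level with it; the furniture and walls round the work are solid. World frame = base frame: x ahead of the robot, y to its left, z up, the work surface at z = 0. Lengths are in m, angles in rad, forces in N, time in s.
With the tool pointing down it reaches from about 0.275 to 1 m from the base axis. Payload 8.4 kg.
Tool frame: the origin (TCP) lies on the centre line of the jaws, within the pads' length; the fingertips stand 17 mm ahead of it and the grasp point (between the pads) lies 2 mm behind it (bot.tcp_to_tips is the z of the fingertips in the tool frame, in m); z points along the fingers, y is the line along which they close (so a half turn about z gives the same grasp; the last joint's range is limited). The gripper opens to 85 mm and grips with 20 to 120 N. Pads are 22 mm wide; open, the fingers measure 114 mm over their backs; the gripper's body (76 mm by 85 mm) begins 54 mm behind the grasp point. The pads swing forward as they close: fully open they stand 13 mm farther back than shut.
Start: joints at [1.102, 0.353, 1.633, -0, 1.155, -0.002], TCP at [0.281, 0.558, 0.248] pointing down, gripper open.
Joint ranges: [-2.63, 2.63], [-0.92, 2.1], [0.06, 2.66], [-1.3, 4.44], [0, 2.69], [-3.02, 3.02]. Speed limits (rad/s): [2.22, 2.22, 2.79, 3.14, 3.14, 3.14].

## Interface

Orientations are given as a unit quaternion [x, y, z, w].
In Python, from workcell import bot, hand, kinematics, get_obs, vision, hand_in gives the robot as it stands. The module is installed in compiled form; this text tells all that it offers. Calls block until the motion is done:
- bot.reach(position, orientation): joint-space move of the TCP to a pose.
- bot.servo_line(position, ori=None, velocity=0.15): straight line of the TCP; ori=None keeps the orientation; velocity is the mean speed in m/s.
- bot.goto_joints(angles): joint-space move.
- hand.move_gripper(opening, strength=None): finger opening in m; strength is the grip in N (None keeps the last); returns when the fingers have stopped.
- bot.dwell(seconds).
- kinematics.solve_ik(position, orientation): joint angles nearest the present ones, or None.
- get_obs(): the state.
- vision.read_camera(name): name is "scene" or "top"; returns a dict with "frame" (384x512x3 uint8, red, green, blue), "intrinsics" (3x3 intrinsics, pixels), "view" (4x4, takes a point from world to camera coordinates). Camera axes: x right, y down, z forward; pixel columns grow to the right and rows downward; lengths in m; the calibration is good to about 2 mm. A picture is of the moment at which its call begins. There is no depth.
A pose or a line that the arm cannot do raises bot.IKError and nothing moves.
- hand_in(): hands the job in; it is judged then, once.
The state is a dict: "time_s": time; "joint_pos": joint angles; "joint_vel": joint speeds; "joint_efforts": joint torques, N m; "position": TCP position; "orientation": TCP orientation; "wrist_force": force on the tool from outside, world axes, zero at the start; "ft_torque": the same for the moment, N m; "gripper_width": finger opening in m; "grip_force": force on a finger pad.
Only numpy, scipy, OpenCV 4.12 (cv2) and the standard library are available. Lean on these libraries where they do the work, as an engineer would, in place of code of your own. Each camera call takes 0.05 s, during which the arm holds its last target. There are 200 camera calls.

## Task

The label roll on the bench unwinder is used up: lift the bare card core off the upright spindle and drop it into the blue bin. Then lower the full roll that is as tall as that core (not the shorter one) down the spindle until it sits flat on the disc, without letting it fall, and swing the roller arm in until its roller rests against the new roll. Leave the other things on the bench where they are.

Things in the scene. Friction and masses are not known exactly. Their poses are not given: they have to be found in the camera images.
- stand: label unwinder, fixed: grey plate 13 mm high, x -90 to +125, y -75 to +75 mm from the origin, with a black disc 100 mm across and a bare steel spindle 22 mm in diameter, top 108 mm above the table, its upper 14 mm tapered to 8 mm. A fixed guide post, 20 mm across, 92 mm high, stands at x -70, y -58 mm. Origin: on the spindle axis at table height; z up, the roller arm is on the +y side.
- seat (a point): centre of the disc's top face at the foot of the spindle, 22 mm above the table; the underside of core and roll rest here. Same axes as the stand.
- roller_arm (a joint): angle of the roller arm about its upright pivot, rad: 0 = fully in, where the roller would touch a bare core; grows as the arm swings outward, clockwise seen from above, to a stop at 1.6. The roller meets a seated full roll at about 0.19. Starts swung out, 0.95 to 1.3. Friction pivot: stays where it is left, about 1 N at the handle moves it.
- pivot (a point): on the pivot axis of the roller arm (stand x +85, y +42 mm), 95 mm above the table. The arm is a bar 14 mm wide, top 35 mm above the table; at 0.19 it points along the stand's -x.
- handle (a point): on the axis of the arm's handle, an upright round black grip 15 mm in diameter, 140 mm from the pivot; grip from 60 to 114 mm above the table, this point at 95 mm. With the arm at 0.19 it is 72 mm from the spindle axis.
- roller (a point): on the axis of the arm's upright black rubber roller, 20 mm in diameter, 85 mm from the pivot towards the handle, from 39 to 93 mm above the table (top of its pin 97 mm); this point at 66 mm. It touches a seated full roll when its axis is 42 mm from the roll's axis.
- old_core: bare card tube, brown, 32 mm outside, 26 mm bore, 80 mm tall, 30 g; starts standing over the spindle on the disc. Origin: centre of its lower end; z along the tube, up.
- new_roll: full white label roll, 64 mm outside, 26 mm bore, 80 mm tall, about 0.2 kg, standing on its end on the table. Origin: centre of its underside; z along the bore, up.
- short_roll: white label roll of the wrong width: also 64 mm outside and 26 mm bore but only 50 mm tall, standing on its end near the new roll (the two may have changed places). Origin: centre of its underside. To be left alone.
- core_bin: blue plastic picking bin, fixed, open at the top, 280 x 200 mm outside with 4 mm walls, sides and back 165 mm high, front wall 74 mm high. Origin: centre of its underside; x from its low front to its back, y across.
- bin_floor (a point): centre of the bin's inner floor, 4 mm above the table; same axes as the bin. Inside the floor is 272 mm (x) by 192 mm (y).
- wide_roll: larger white roll from another machine, 86 mm outside, 60 mm tall, flat on the table beyond the unwinder. Origin: centre of its underside. To be left alone.
- scanner: dark grey hand scanner lying on its side, 159 x 98 mm, 36 mm high, on the table beyond the unwinder. Origin: centre of its underside. To be left alone.
There are look-alikes about, which are no part of the job. Of the things shaped like the old_core, the brown one is meant.

How it is judged:
On the way, in this order (a step that is already met when the one before it is completed fails the run):
1. the bare core is in the blue bin (x of old_core in the frame of bin_floor between -0.14 and 0.14 m and y of old_core in the frame of bin_floor between -0.1 and 0.1 m and height (world z) of old_core below 0.1 m and contact force between old_core and the fingers below 0.1 N), for 0.2 s.
2. the new roll sits flat on the disc, on the spindle (horizontal distance between new_roll and seat below 0.005 m and z of new_roll in the frame of seat below 0.003 m and angle between new_roll's own z axis and vertical below 0.06 rad), for 0.2 s.
3. the roller rests against the new roll (horizontal distance between roller and new_roll below 0.0455 m and horizontal distance between new_roll and seat below 0.005 m and z of new_roll in the frame of seat below 0.003 m), for 0.2 s.
At the end, for the whole second after the job is handed in: The bare core lies inside the blue bin; the new roll stands at rest on the disc over the spindle (axis within 5 mm of the spindle's, underside within 3 mm of the disc, upright within 0.06 rad); the arm's roller rests against the roll (axes within 45.5 mm, touching at 42 mm) (all of step 3 and x of old_core in the frame of bin_floor between -0.14 and 0.14 m and y of old_core in the frame of bin_floor between -0.1 and 0.1 m and height (world z) of old_core below 0.1 m and angle between new_roll's own z axis and vertical below 0.06 rad and linear speed of new_roll below 0.02 m/s).
It fails at once if the new roll is let fall down the spindle (faster than 0.4 m/s on it) (horizontal distance between new_roll and seat below 0.006 m and z of new_roll in the frame of seat below 0.085 m and linear speed of new_roll above 0.4 m/s).
It fails at once if the short roll, the wide roll or the scanner is moved by more than 30 mm (distance of any of short_roll, wide_roll, scanner from where it was at the start of the episode above 0.03 m).
It also fails if it takes over 72 s, if anything falls off the work surface, if the arm or the gripper's body presses on something with over 40 N, if the wrist force passes 120 N, or if a joint passes its speed limit or range.

## Working session

There is one attempt and no reset: what is moved stays moved. The work goes in short steps, each a Python script; the robot and the scene stay as the last script left them, time stands still between calls to the robot, and variables do not carry over. Pictures are saved under pics/ and viewed, at most 10 in all, crops included, and the job is handed in when it is done.

```bash
mkdir -p pics; python3 - <<'E'
from workcell import *
import cv2,numpy as np,pickle
d={}
for n in("scene","top"):
    r=vision.read_camera(n);d[n]=r;cv2.imwrite(f"pics/{n}0.png",cv2.resize(r["frame"][:,:,::-1],(800,600),interpolation=cv2.INTER_CUBIC))
    print(n,r["intrinsics"],np.linalg.inv(r["view"]).round(3))
pickle.dump(d,open("cam0.pkl","wb"))
o=get_obs();print(o["time_s"],o["position"],o["orientation"],o["gripper_width"],bot.tcp_to_tips)
E
```

```text
scene [[390.85198622   0.         256.83150051]
 [  0.         390.85198622 192.46713273]
 [  0.           0.           1.        ]] [[ 0.588 -0.533  0.608 -0.16 ]
 [-0.808 -0.372  0.456 -0.558]
 [-0.017 -0.76  -0.65   0.87 ]
 [ 0.     0.     0.     1.   ]]
top [[347.88988758   0.         257.80574505]
 [  0.         347.88988758 191.43151972]
 [  0.           0.           1.        ]] [[-0.009 -0.98   0.2    0.365]
 [-1.     0.008 -0.006 -0.043]
 [ 0.004 -0.2   -0.98   1.169]
 [ 0.     0.     0.     1.   ]]
0.1 [0.28107975 0.55777209 0.24762164] [ 2.31270348e-01  9.72889317e-01 -6.17329023e-04 -1.49416220e-04] 0.08529594830072165 0.017
```

View pics/scene0.png

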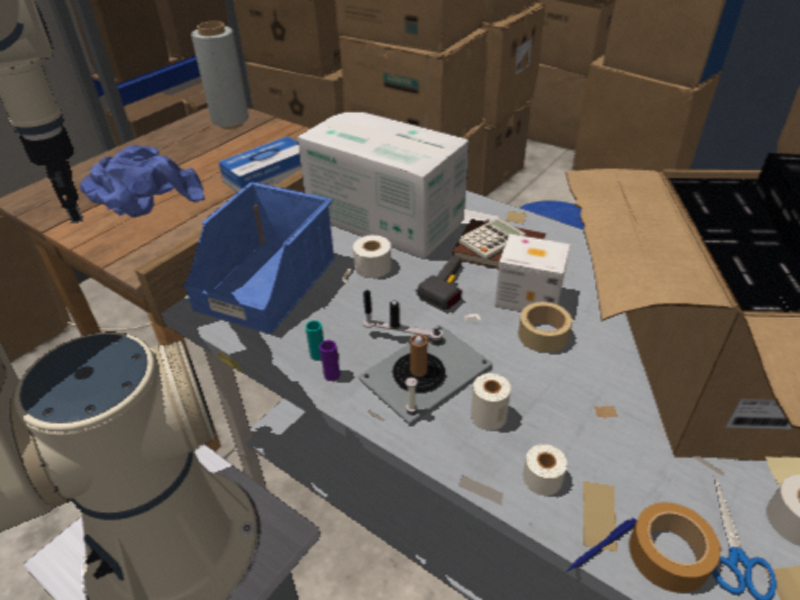

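View pics/top0.png

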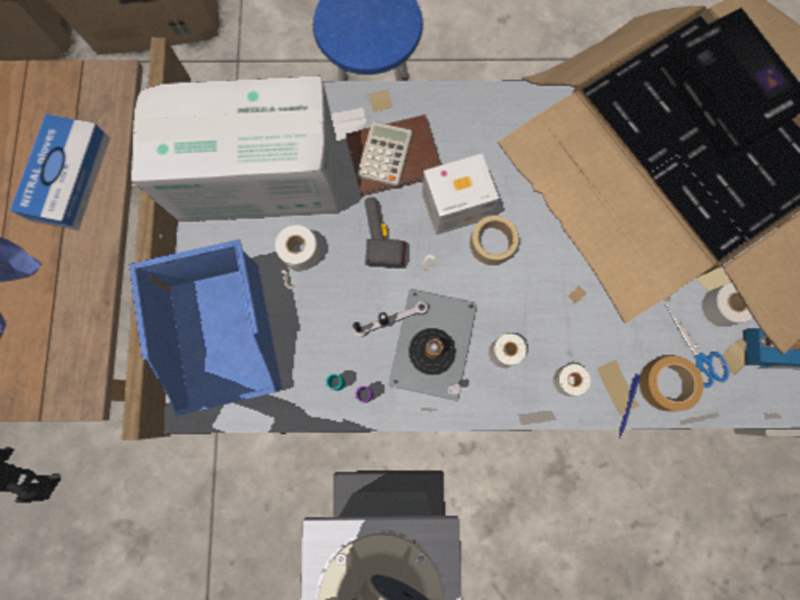

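Scene view (800x600): the brown core is on the spindle at (419,355); the teal (315,340) and purple (330,360) tubes are look-alikes. Roll candidates are (491,400), which looks tall, (545,470), which looks short, and the far wide roll at (372,257). In the top view the tall and short rolls are at (510,349) and (574,379). I'll measure them and confirm in one crop.

```bash
cat > h.py <<'E'
import numpy as np,cv2
def ray(c,uv):
    K,T=c["intrinsics"],np.linalg.inv(c["view"])
    d=T[:3,:3]@np.linalg.solve(K,[uv[0],uv[1],1.]);return T[:3,3],d/np.linalg.norm(d)
def plane(c,uv,z):
    o,d=ray(c,uv);return o+d*(z-o[2])/d[2]
def tri(c1,p1,c2,p2):
    (o1,d1),(o2,d2)=ray(c1,p1),ray(c2,p2)
    s=np.linalg.lstsq(np.c_[d1,-d2],o2-o1,rcond=None)[0]
    a,b=o1+d1*s[0],o2+d2*s[1];return (a+b)/2,np.linalg.norm(a-b)
def proj(c,p):
    q=c["view"]@np.append(p,1);q=c["intrinsics"]@q[:3];return q[:2]/q[2]
def blobs(m,amin=15):
    n,l,s,ce=cv2.connectedComponentsWithStats(m.astype(np.uint8));return [(ce[i].round(1),s[i]) for i in range(1,n) if s[i,4]>=amin]
E
python3 - <<'E'
import pickle,cv2,numpy as np
from h import *
d=pickle.load(open("cam0.pkl","rb"));S,T=d["scene"],d["top"]
a=S["frame"][180:330,195:375,::-1];b=T["frame"][175:265,220:390,::-1]
a=cv2.resize(a,(400,333),interpolation=cv2.INTER_CUBIC)
c=np.zeros((580,800,3),np.uint8)
# left: scene x2.2 ; right below: top x4.7
cv2.imwrite("pics/crop1.png",np.vstack([np.hstack([cv2.resize(S["frame"][195:320,225:375,::-1],(400,333),interpolation=cv2.INTER_CUBIC),cv2.resize(T["frame"][175:258,285:385,::-1],(400,333),interpolation=cv2.INTER_CUBIC)]),cv2.resize(T["frame"][178:262,220:420,::-1],(800,336),interpolation=cv2.INTER_CUBIC)[:267]]))
for n,c in d.items():
    h=cv2.cvtColor(c["frame"],cv2.COLOR_RGB2HSV);H,Sa,V=[h[...,i].astype(int) for i in range(3)]
    x0,y0,x1,y1=(225,170,375,330) if n=="scene" else (215,175,390,265)
    M=np.zeros(H.shape,bool);M[y0:y1,x0:x1]=1
    for k,m in dict(brown=(H<18)&(Sa>80)&(V>50),white=(V>165)&(Sa<60),black=(V<50)).items():
        for b in blobs(m&M): print(n,k,b[0],b[1])
E
```

```text
scene brown [339.  189.2] [337 186   5   7  31]
scene brown [349.2 201.9] [336 195  27  17 296]
scene brown [267.3 228.1] [262 214  12  27 243]
scene brown [314.6 246.9] [309 243  12   9  79]
scene brown [349.3 294.2] [344 289  12  11 103]
scene white [351.2 171.3] [335 170  27   5  80]
scene white [302.3 202.1] [297 200  11   5  33]
scene white [269.2 211.3] [261 209  16   6  45]
scene white [314.9 247.4] [302 238  26  19 272]
scene white [262.8 243.9] [261 242   5   5  18]
scene white [349.6 294.5] [336 284  28  22 368]
scene black [291.5 171.9] [289 170   6   5  19]
scene black [281.9 191.4] [268 185  27  13 169]
scene black [234.9 192.9] [233 186   5  15  49]
scene black [252.1 202.1] [250 195   6  15  77]
scene black [279.8 218.3] [275 217   9   4  21]
scene black [257.2 237.1] [252 227  13  22 162]
scene black [275.6 239.9] [266 227  19  24 281]
top brown [386.7 179.4] [382 175   8  14  62]
top brown [369.  188.1] [364 184  11  10  57]
top brown [277.4 222.6] [272 216  12  14  78]
top brown [326.7 222.7] [323 219   8   9  55]
top brown [368.9 242.4] [365 238   8  10  45]
top white [308.5 218.4] [  215   175   175    90 11573]
top black [245.7 205.5] [243 203   6   5  17]
top black [277.6 224. ] [263 211  28  28 311]
```

View pics/crop1.png

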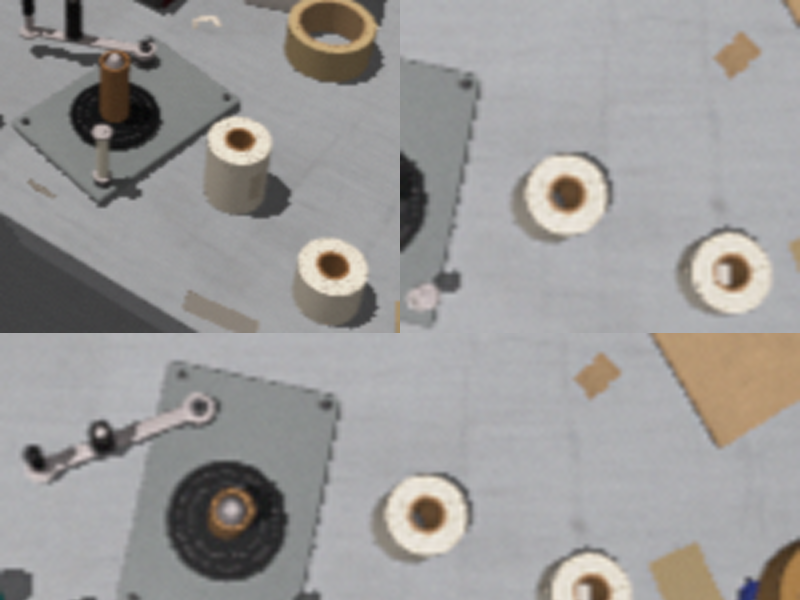

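The crop confirms that the roll beside the stand (scene 491,400 / top 510,349) is clearly taller than the one at (545,470), so it is new_roll. The core on the spindle is brown, and the arm is swung out with its handle at top (358,328).

```bash
python3 - <<'E'
import pickle,cv2,numpy as np
from h import *
d=pickle.load(open("cam0.pkl","rb"));S,T=d["scene"],d["top"]
h=cv2.cvtColor(T["frame"],cv2.COLOR_RGB2HSV).astype(int)
print("plate",h[195,285],"table",h[200,330],h[200,230], "roll",h[216,326],"bin",h[205,130],h[215,145])
f=T["frame"].astype(int)
# plate: grey-green vs bluish table
m=(f[...,2]-f[...,0]<6)&(h[...,2]<190)&(h[...,1]<40);M=np.zeros(m.shape,bool);M[178:262,240:310]=1
m=cv2.morphologyEx((m&M).astype(np.uint8),cv2.MORPH_OPEN,np.ones((3,3)))
cs=sorted(cv2.findContours(m,cv2.RETR_EXTERNAL,cv2.CHAIN_APPROX_NONE)[0],key=cv2.contourArea)
P=np.array([plane(T,p,.013)[:2] for p in cs[-1][:,0]],np.float32)
r=cv2.minAreaRect(P*1000);print("plate",r,cv2.boxPoints(r))
# rolls
w=(f.min(2)>205);
for b in blobs(w,60): 
    if 215<b[0][0]<400 and 170<b[0][1]<270:
        x,y,ww,hh,_=b[1];c=(x+(ww-1)/2,y+(hh-1)/2);print("white",c,b[1],plane(T,c,.08),plane(T,c,.05))
ws=(315.,247.4);print("S roll",plane(S,ws,.08), plane(S,(349.6,294.5),.05))
print("disc",plane(T,(276.5,224.5),.022),"S disc",plane(S,(266.5,0),.022)*0)
# core top ring
print("core T",plane(T,(277.4,219.),.102))
b=T["frame"][180:240,260:295];hb=cv2.cvtColor(b,cv2.COLOR_RGB2HSV).astype(int)
print("\n".join("".join("B" if q[0]<18 and q[1]>80 and q[2]>50 else("w" if q[2]>120 and q[1]<60 else ".") for q in row) for row in hb[30:55]))
hb=cv2.cvtColor(S["frame"][205:250,255:285],cv2.COLOR_RGB2HSV).astype(int)
print("\n".join("".join("B" if q[0]<18 and q[1]>80 and q[2]>50 else("w" if q[2]>120 and q[1]<60 else ".") for q in row) for row in hb))
bl=(h[...,0]>105)&(h[...,0]<125)&(h[...,1]>90)
for b in blobs(bl,1500): print("blue",b)
E
```

```text
plate [ 90   7 143] table [120   1 176] [140   4 175] roll [ 22  22 225] bin [111 111 189] [110 109 190]
plate ((508.2492370605469, -106.05361938476562), (235.51455688476562, 278.34429931640625), 89.55050659179688) [[ 368.15756  -222.71545 ]
 [ 646.4933   -224.89908 ]
 [ 648.34094    10.608215]
 [ 370.0052     12.79184 ]]
white (np.float64(326.5), np.float64(223.0)) [318 214  18  19 130] [ 0.48448369 -0.26415038  0.08      ] [ 0.4877687  -0.27024744  0.05      ]
white (np.float64(367.5), np.float64(243.0)) [359 234  18  19 116] [ 0.42121159 -0.3885416   0.08      ] [ 0.42275341 -0.39806573  0.05      ]
S roll [ 0.48499978 -0.26317216  0.08      ] [ 0.42474726 -0.39729295  0.05      ]
disc [ 0.48726341 -0.11049357  0.022     ] S disc [0. 0. 0.]
core T [ 0.49569199 -0.10888127  0.102     ]
wwwwwwwwwww..........wwwwwwwwwwwwww
wwwwwwwww...............wwwwwwwwwww
wwwwwww..................wwwwwwwwww
wwwwww....................wwwwwwwww
wwwww......................wwwwwwww
wwww.........................wwwwww
wwww.............B............wwwww
www............BBBBBBB.........wwww
www..........
[... 1455 characters left out ...]
..........w
.......BBBBBBBBBBB............
.......BBBBBBBBBBB............
.......BBBBBBBBBBB............
.......BBBBBBBBBBB............
........BBBBBBBBBB............
........BBBBBBBBBB............
.........BBBBBBBB.............
..........BBBBB...............
..............................
......wwwww...................
.....wwwwwww..................
.....wwwwwww..................
.....wwwwwww..................
......wwwww..................w
............................ww
w.........................wwww
www......................wwwww
blue (array([234.9,  20.6]), array([ 201,    0,   69,   47, 2754], dtype=int32))
blue (array([131.2, 208.8]), array([  83,  154,   97,  112, 7733], dtype=int32))
```

```bash
python3 - <<'E'
import pickle,cv2,numpy as np
from h import *
d=pickle.load(open("cam0.pkl","rb"));S,T=d["scene"],d["top"]
print("spindle", plane(T,(277.5,221.8),.102),plane(S,(267.5,218.2),.102),tri(S,(267.5,218.2),T,(277.5,221.8)))
po=tri(S,(262.9,244),T,(290.7,249.2));print("post",po,plane(S,(262.9,244),.092))
pv=tri(S,(280.1,212.6),T,(270,196.5));print("pivot",pv,plane(T,(270,196.5),.038))
print("handle",tri(S,(235,187.3),T,(228.5,208)),plane(S,(235,187.3),.114))
print("roller",tri(S,(252.3,196.),T,(245.3,204.5)),plane(S,(252.3,196),.095))
v=(pv[0]-po[0])[:2];print("yaw",np.arctan2(v[1],v[0])-np.arctan2(100,155),np.hypot(*v))
f=T["frame"].astype(int);V=f.max(2);m=(V>115)&(V<163)&(f.max(2)-f.min(2)<12);M=np.zeros(m.shape,bool);M[180:260,245:310]=1
m=cv2.morphologyEx((m&M).astype(np.uint8),cv2.MORPH_OPEN,np.ones((3,3)))
c=max(cv2.findContours(m,cv2.RETR_EXTERNAL,cv2.CHAIN_APPROX_NONE)[0],key=cv2.contourArea)
P=np.array([plane(T,p,.013)[:2] for p in c[:,0]],np.float32)*1000
r=cv2.minAreaRect(P);print(r,cv2.boxPoints(r).round())
# bin: rim back corners etc. from top view corners (px in 800 img /1.5625)
for n,p,z in[("BL",(131,265),.165),("BR",(240,243),.165),("FL",(178,412),.074),("FR",(278,388),.074),("FR floor-ish",(278,388),.074)]:
    print(n,plane(T,np.array(p)/1.5625,z).round(3))
E
```

```text
spindle [ 0.48704037 -0.10901473  0.102     ] [ 0.48494353 -0.10924158  0.102     ] (array([ 0.48682317, -0.10866404,  0.10031396]), np.float64(0.0012158191316229304))
post (array([ 0.40458391, -0.14904153,  0.09311679]), np.float64(0.0022727516306193718)) [ 0.40623355 -0.14923791  0.092     ]
pivot (array([ 0.57855069, -0.0903427 ,  0.04033675]), np.float64(0.001533113007143742)) [ 0.57847511 -0.08986072  0.038     ]
handle (array([0.52934286, 0.04134684, 0.1126264 ]), np.float64(0.0005585300688997606)) [0.52788867 0.04045148 0.114     ]
roller (array([ 0.54405664, -0.01064676,  0.09282595]), np.float64(0.0023129683402401025)) [ 0.54295001 -0.0129577   0.095     ]
yaw -0.2475474847744274 0.18360281957574337
((504.54974365234375, -113.08384704589844), (153.9040069580078, 216.79156494140625), 77.41343688964844) [[ 382. -165.]
 [ 594. -212.]
 [ 627.  -62.]
 [ 416.  -14.]]
BL [0.64  0.468 0.165]
BR [0.683 0.263 0.165]
FL [0.365 0.395 0.074]
FR [0.41  0.2   0.074]
FR floor-ish [0.41  0.2   0.074]
```

Spindle ≈ (0.487, -0.109) and stand yaw ≈ -0.235; the plate measures 217x154 mm, which matches. new_roll is at (0.4847, -0.2637), and both views agree at z=80 mm. The arm angle is ≈ 1.16 with the handle at 139 mm radius. The bin centre is ≈ (0.525, 0.33). Next I remove the core.

```bash
cat >> h.py <<'E'
def down(yaw):  # tool pointing down, finger closing line at world angle yaw
    a=(yaw+np.pi/2)/2;return [np.cos(a),np.sin(a),0,0]
SP=np.array([.4868,-.1092])
def st(get_obs,t=""):
    o=get_obs();print(t,"t%.1f"%o["time_s"],np.round(o["position"],4),"w%.4f"%o["gripper_width"],"gf",np.round(o["grip_force"],1),"F",np.round(o["wrist_force"],1))
E
python3 - <<'E'
from workcell import *
from h import *
o=get_obs();print(np.round(down(1.1),3),np.round(o["orientation"],3))
q=down(-.22)
bot.reach([*SP,.23],q);st(get_obs)
bot.servo_line([*SP,.082],velocity=.12);st(get_obs,"down")
hand.move_gripper(.028,25);st(get_obs,"grip")
bot.servo_line([*SP,.25],velocity=.12);st(get_obs,"lift")
r=vision.read_camera("scene");f=r["frame"];p=proj(r,[*SP,.2]).astype(int);print(p)
import cv2
cv2.imwrite("pics/lift.png",cv2.resize(f[p[1]-70:p[1]+80,p[0]-100:p[0]+100,::-1],(600,450),interpolation=cv2.INTER_CUBIC))
E
```

```text
[0.233 0.972 0.    0.   ] [ 0.231  0.973 -0.001 -0.   ]
 t2.6 [ 0.4871 -0.1086  0.23  ] w0.0856 gf 0.0 F [ 0.2 -0.2  0.3]
down t4.0 [ 0.4873 -0.1093  0.0826] w0.0852 gf 0.0 F [ 0.6 -0.7  0.6]
grip t4.5 [ 0.4869 -0.1093  0.0823] w0.0326 gf 24.5 F [-0.8  0.6  4.6]
lift t6.0 [ 0.4864 -0.1091  0.2493] w0.0320 gf 24.8 F [-0.2  0.2 -0.7]
[267 191]
```

View pics/lift.png

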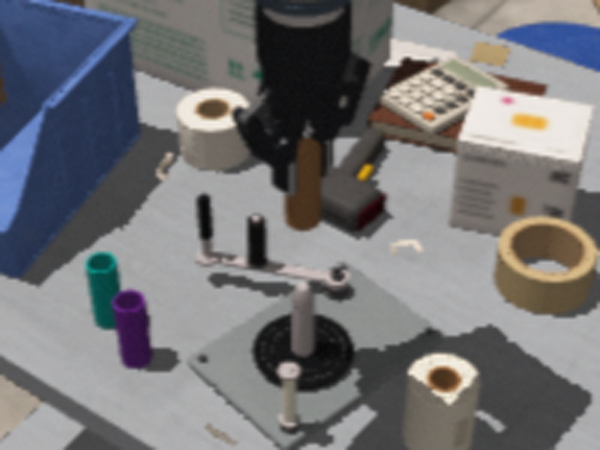

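The core is in the gripper at (303,185) and the spindle is bare, with its tip at (302,286). Next: into the bin, then re-measure the bare spindle.

```bash
python3 - <<'E'
from workcell import *
from h import *
import cv2,pickle
B=[.525,.33]
bot.servo_line([*B,.27],down(.3),velocity=.25);st(get_obs)
bot.servo_line([*B,.11],velocity=.15);st(get_obs,"in")
hand.move_gripper(.07);st(get_obs,"open")
bot.servo_line([*B,.27],velocity=.2);st(get_obs,"up")
d={n:vision.read_camera(n) for n in("scene","top")};pickle.dump(d,open("cam1.pkl","wb"))
im=[]
for n,c in d.items():
    p=proj(c,[*SP,.1]).astype(int);g=c["frame"][p[1]-25:p[1]+25,p[0]-25:p[0]+25,::-1];print(n,p-25)
    im.append(cv2.resize(g,(400,400),interpolation=cv2.INTER_CUBIC))
cv2.imwrite("pics/sp.png",np.hstack(im))
c=d["top"];g=c["frame"];cv2.imwrite("pics/bin.png",g[140:280,70:200,::-1])
h=cv2.cvtColor(d["scene"]["frame"],cv2.COLOR_RGB2HSV).astype(int)
for n,c in d.items():
    h=cv2.cvtColor(c["frame"],cv2.COLOR_RGB2HSV).astype(int);m=(h[...,0]<18)&(h[...,1]>80)&(h[...,2]>40)
    x0,y0,x1,y1=(120,120,215,210) if n=="scene" else (90,150,185,265)
    M=np.zeros(m.shape,bool);M[y0:y1,x0:x1]=1
    for b in blobs(m&M): print(n,"brown",b,plane(c,b[0],.02).round(3))
E
```

```text
t8.0 [0.525 0.329 0.27 ] w0.0323 gf 24.8 F [-0.9  0.7 -0.7]
in t9.2 [0.5256 0.3303 0.1109] w0.0322 gf 24.8 F [-0.4  0.2  0.2]
open t9.7 [0.525  0.3301 0.1102] w0.0699 gf 0.0 F [ 0.1  0.  -0.3]
up t10.6 [0.5244 0.3296 0.2688] w0.0700 gf 0.0 F [-0.9 -0.4 -0.5]
scene [242 193]
top [252 196]
scene brown (array([129.6, 136.7]), array([120, 120,  30,  53, 525], dtype=int32)) [0.62  0.666 0.02 ]
scene brown (array([169.5, 170.5]), array([164, 161,  11,  22, 154], dtype=int32)) [0.552 0.368 0.02 ]
top brown (array([ 99.2, 156.8]), array([ 90, 150,  22,  16, 267], dtype=int32)) [0.725 0.494 0.02 ]
top brown (array([140.7, 212.4]), array([133, 207,  16,  12, 119], dtype=int32)) [0.532 0.34  0.02 ]
```

View pics/sp.png

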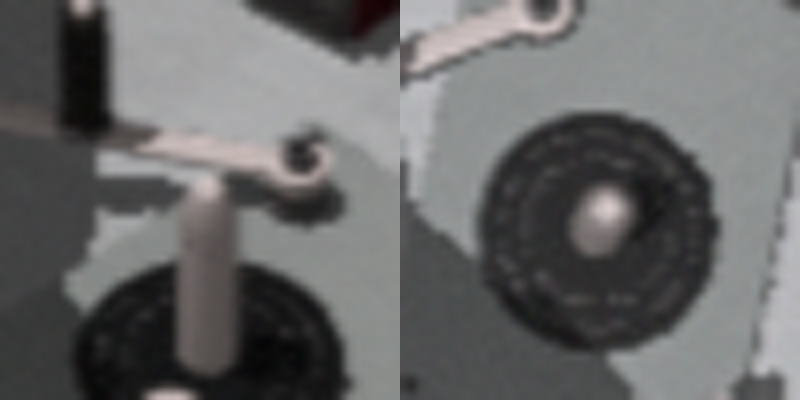

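Spindle tip: scene px (267.3,215.6), top px (277.4,221.2), consistent with the estimate, and the core is in the bin at ≈ (0.54,0.35). Now I centre and grip the new roll with two perpendicular squeezes.

```bash
python3 - <<'E'
from workcell import *
from h import *
import pickle
d=pickle.load(open("cam1.pkl","rb"));S,T=d["scene"],d["top"]
print("tip",plane(S,(267.3,215.6),.108),plane(T,(277.4,221.2),.108),"disc",plane(T,(276.4,224.4),.022))
R=[.4847,-.2637];y=-.22
bot.servo_line([.487,-.1092,.25],down(.3),velocity=.3)
hand.move_gripper(.085)
bot.servo_line([*R,.2],down(y+np.pi/2),velocity=.25);st(get_obs)
bot.servo_line([*R,.058],velocity=.12);st(get_obs,"down")
hand.move_gripper(.060,20);st(get_obs,"sq1")
hand.move_gripper(.085);bot.servo_line([*R,.13],velocity=.15)
bot.servo_line([*R,.131],down(y),velocity=.002) if False else bot.reach([*R,.13],down(y))
bot.servo_line([*R,.058],velocity=.12);st(get_obs,"down")
hand.move_gripper(.060,40);st(get_obs,"sq2")
bot.servo_line([*R,.165],velocity=.1);st(get_obs,"lift")
E
```

```text
tip [ 0.48811322 -0.10634421  0.108     ] [ 0.48819861 -0.10837376  0.108     ] disc [ 0.4875967  -0.11016983  0.022     ]
 t13.9 [ 0.4847 -0.2634  0.2001] w0.0850 gf 0.0 F [-0.4  0.1  0.3]
down t15.2 [ 0.4852 -0.264   0.0587] w0.0851 gf 0.0 F [0.3 0.4 0.6]
sq1 t15.5 [ 0.4851 -0.2639  0.0588] w0.0643 gf 21.1 F [-0.6  1.   4.5]
down t18.6 [ 0.485  -0.2639  0.0584] w0.0849 gf 0.0 F [-0.2 -0.1  0.4]
sq2 t19.0 [ 0.4852 -0.264   0.0592] w0.0631 gf 43.2 F [-1.8  0.5  6.2]
lift t20.2 [ 0.4843 -0.2634  0.1643] w0.0631 gf 44.4 F [-0.2  0.5 -3.3]
```

```bash
python3 - <<'E'
from workcell import *
from h import *
c=np.array([.4873,-.1088])
bot.servo_line([.485,-.2637,.19],velocity=.12)
bot.servo_line([*c,.19],velocity=.15);bot.dwell(.3);st(get_obs,"over")
F0=np.array(get_obs()["wrist_force"])
for z in [.168,.16,.15,.14,.13,.12,.11,.10,.092,.086,.083]:
    bot.servo_line([*c,z],velocity=.04)
    F=np.array(get_obs()["wrist_force"])-F0;print(z,np.round(F,1),c.round(4))
    if F[2]>8: break
    if np.hypot(*F[:2])>2: c=c+np.clip(F[:2]*.0002,-.0006,.0006)
st(get_obs)
E
```

```text
over t22.0 [ 0.4872 -0.1092  0.19  ] w0.0626 gf 44.7 F [ 1.  -0.5 -3. ]
0.168 [-1.1  0.8  0.9] [ 0.4873 -0.1088]
0.16 [-2.2 -0.   0.5] [ 0.4873 -0.1088]
0.15 [-1.1  0.4  0.2] [ 0.4869 -0.1088]
0.14 [-1.   0.9 -0.5] [ 0.4869 -0.1088]
0.13 [-0.7  0.6  0.4] [ 0.4869 -0.1088]
0.12 [-0.8  0.   0.2] [ 0.4869 -0.1088]
0.11 [-0.9  0.3  0.6] [ 0.4869 -0.1088]
0.1 [ 0.1 -0.3 -0.3] [ 0.4869 -0.1088]
0.092 [-0.4 -0.2 -0.2] [ 0.4869 -0.1088]
0.086 [-0.6 -0.4  0.3] [ 0.4869 -0.1088]
0.083 [-1.2  0.8 -0.2] [ 0.4869 -0.1088]
 t26.4 [ 0.4867 -0.1088  0.0828] w0.0632 gf 44.7 F [-0.2  0.3 -3.2]
```

```bash
python3 - <<'E'
from workcell import *
from h import *
c=np.array([.4869,-.1088]);F0=np.array(get_obs()["wrist_force"])
for z in np.arange(.082,.0765,-.001):
    bot.servo_line([*c,z],velocity=.01);F=np.array(get_obs()["wrist_force"])-F0;print(round(z,4),np.round(F,1))
    if F[2]>4: break
st(get_obs,"seat")
hand.move_gripper(.085);bot.dwell(.3);st(get_obs,"open")
bot.servo_line([*c,.2],velocity=.12)
pv=np.array([.5786,-.0897]);hd=np.array([.529,.041])
bot.servo_line([*hd,.2],down(.365),velocity=.2);st(get_obs,"over handle")
d={n:vision.read_camera(n) for n in("scene","top")}
import cv2
im=[]
for n,r in d.items():
    p=proj(r,[*SP,.09]).astype(int);g=r["frame"][p[1]-40:p[1]+40,p[0]-45:p[0]+35,::-1];im.append(cv2.resize(g,(400,400),interpolation=cv2.INTER_CUBIC))
    h=r["frame"].astype(int);M=np.zeros(h.shape[:2],bool);M[p[1]-20:p[1]+20,p[0]-20:p[0]+20]=1
    for b in blobs((h.min(2)>175)&M,60):
        x,y,w,hh,_=b[1];q=(x+(w-1)/2,y+(hh-1)/2);print(n,b[1],plane(r,q,.102).round(4))
cv2.imwrite("pics/seat.png",np.hstack(im))
E
```

```text
0.082 [ 0.4 -0.7  0.5]
0.081 [-0.5 -0.8  4. ]
seat t26.9 [ 0.4871 -0.1088  0.0812] w0.0629 gf 44.9 F [-0.8 -0.5  0.9]
open t27.6 [ 0.4869 -0.1088  0.081 ] w0.0848 gf 0.0 F [ 0.2 -0.3  0.3]
over handle t29.6 [0.5286 0.0405 0.1997] w0.0850 gf 0.0 F [-0.2  0.3  0.1]
```

View pics/seat.png

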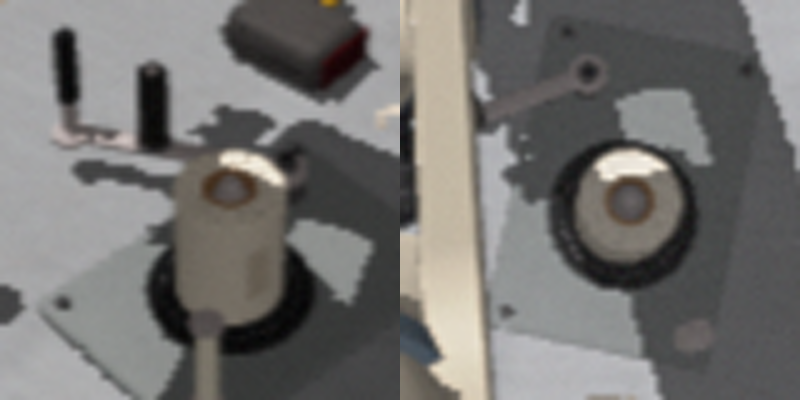

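The roll is seated flat: contact came at TCP z=81 mm, as predicted, and the spindle shows centred in the bore at (628,200). The handle stands clear at (65,65). Now I swing the arm in.

```bash
python3 - <<'E'
from workcell import *
from h import *
pv=np.array([.5786,-.0897]);L=.1395;f0=1.933
P=lambda f:pv+L*np.array([np.cos(f),np.sin(f)])
hand.move_gripper(.045,20)
bot.servo_line([*P(f0),.2],down(f0+np.pi/2-np.pi),velocity=.1)
bot.servo_line([*P(f0),.094],velocity=.1);st(get_obs,"down")
hand.move_gripper(.021);st(get_obs,"loose")
F0=np.array(get_obs()["wrist_force"])
fs=np.r_[np.linspace(f0,2.80,10)[1:],np.arange(2.82,3.03,.01)]
for f in fs:
    bot.servo_line([*P(f),.094],down(f-np.pi/2),velocity=.08 if f<2.8 else .03)
    F=np.array(get_obs()["wrist_force"])-F0;t=np.array([-np.sin(f),np.cos(f)]);r=np.array([np.cos(f),np.sin(f)])
    print(round(f,3),"tan %.1f rad %.1f z %.1f"%(F[:2]@t,F[:2]@r,F[2]))
    if abs(F[:2]@t)>(6 if f<2.8 else 4): break
st(get_obs)
E
```

```text
down t31.6 [0.5296 0.0408 0.0945] w0.0450 gf 0.0 F [ 0.4 -0.8  0.3]
loose t32.0 [0.5293 0.0407 0.0942] w0.0207 gf 0.0 F [ 0.2  0.5 -0.3]
2.029 tan -0.2 rad -0.6 z 0.6
2.126 tan -0.6 rad 0.2 z -0.6
2.222 tan 0.1 rad -0.5 z 1.1
2.318 tan 1.3 rad 0.2 z 0.8
2.415 tan 1.3 rad -0.6 z 0.8
2.511 tan 0.0 rad 0.1 z 0.6
2.607 tan -0.0 rad 0.6 z 0.1
2.704 tan -0.5 rad -0.1 z 0.9
2.8 tan 1.3 rad -0.2 z 0.3
2.82 tan 0.9 rad 1.0 z 0.2
2.83 tan -0.5 rad -0.0 z -0.8
2.84 tan 0.2 rad -0.3 z -0.2
2.85 tan 0.7 rad -0.6 z 1.2
2.86 tan 0.7 rad 0.6 z 0.9
2.87 tan -0.2 rad 0.0 z 0.2
2.88 tan 1.1 rad 0.4 z -0.1
2.89 tan 0.3 rad 0.1 z 0.7
2.9 tan 0.8 rad 1.2 z -0.2
2.91 tan 0.3 rad -0.5 z -0.6
2.92 tan -0.4 rad -0.6 z 0.5
2.93 tan -1.2 rad 0.2 z 0.8
2.94 tan -0.2 rad -0.2 z 0.8
2.95 tan -7.2 rad -0.6 z -0.5
 t38.6 [ 0.4419 -0.0626  0.094 ] w0.0209 gf 4.0 F [ 2.1  7.5 -0.8]
```

```bash
python3 - <<'E'
from workcell import *
from h import *
import cv2
pv=np.array([.5786,-.0897]);f=2.928;P=pv+.1395*np.array([np.cos(f),np.sin(f)])
bot.servo_line([*P,.094],velocity=.03);hand.move_gripper(.032);st(get_obs,"free")
bot.servo_line([*P,.2],velocity=.12)
bot.servo_line([.40,.25,.27],velocity=.3);st(get_obs)
im=[]
for n in("scene","top"):
    r=vision.read_camera(n);p=proj(r,[*SP,.08]).astype(int);im.append(cv2.resize(r["frame"][p[1]-40:p[1]+40,p[0]-40:p[0]+40,::-1],(400,400),interpolation=cv2.INTER_CUBIC));print(n,p-40)
cv2.imwrite("pics/end.png",np.hstack(im))
E
```

```text
free t39.2 [ 0.4422 -0.0603  0.094 ] w0.0320 gf 0.0 F [-0.7 -0.   0.1]
 t41.4 [0.3997 0.249  0.2694] w0.0316 gf 0.0 F [-0.2 -0.4  0.7]
scene [227 183]
top [237 182]
```

View pics/end.png

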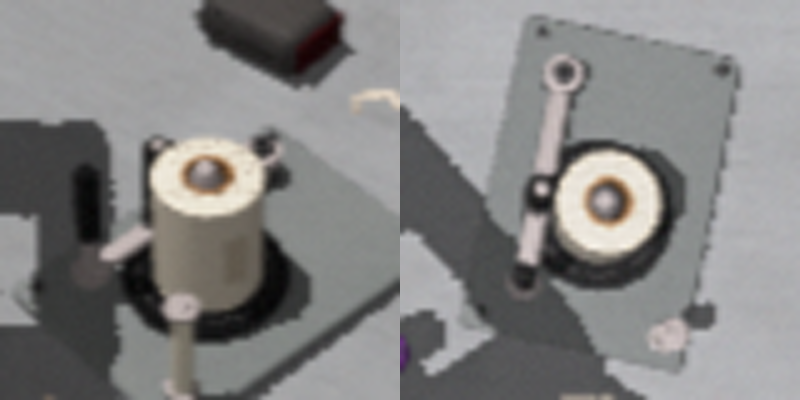

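The top crop shows the roller (542,190) touching the roll (centre 608,197). That is ≈ 41 mm between axes, so they are in contact, and the roll is upright on the spindle.

```bash
python3 -c "
from workcell import *
print(hand_in())"
```

```text
the job is handed in; nothing more can be done
None
```

I handed the job in at about 41 s; `hand_in()` returned no verdict. The old core is in the blue bin, the tall roll sits flat on the disc over the spindle, and the roller rests against it at about 41 mm between axes, measured from the last picture.

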